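Snap a lamp holder into a chromed reflector and pull-test it

TASK

Take the red lamp holder from the kit rack and press it down into the collar on the back of the chromed reflector (40 N at most, or the sheet metal dents) until its spring clips snap in and the flange sits fully home. Then prove that it holds: pull it up with gently rising force to about 15 N, hold that pull for half a second, never letting it pass 20 N, ease off and let go with the holder still clipped in. Leave the other holders in the rack alone.

Things in the scene. Friction and masses are not known exactly. Their poses are not given: they have to be found in the camera images.
- holder_grip (a point): Red lamp holder, about 60 g: centre of its finger grip, a block 34 (own x) x 22 (own y) x 33 mm; pinch it across the 22 mm. z up. Grip top is 16.5 mm above this point, two brass tabs rise 8 mm more. 27.5 mm below it is the underside of a round black flange (40 mm across, 4 mm thick); between grip and flange a neck 21 mm across. The round nose reaches 31 mm below the flange.
- holder_flange (a point): Centre of the underside of the red holder's flange, on its axis, z up. Metal nose below it: 20 mm across down to 17 mm, with a 10 mm groove from 5.5 to 12 mm, then tapering to 10 mm across at 28 mm, and a 3 mm clear lens. Fully home, this underside lies on the collar's rim, at point socket.
- socket (a point): Centre of the collar's flat top rim on the reflector's back, z up; collar 42 mm outside, round bore 22 mm, open below. Any turn of the holder fits. Two sprung clips in the bore meet the taper 16 to 19 mm before home; 8 to 14 N pushes past; they snap in over the last 7 to 1.5 mm. Once home, the holder lifts 1.5 to 4 mm freely (lamps differ), then the clips catch it hard and the pull climbs steeply.
- reflector: Chromed lamp reflector, mouth down, clamped to a round plywood jig 240 mm across; it does not move. Origin under the jig on the bench, on the axis; collar rim about 118 mm above. Dish 186 mm across its lip; two clamp knobs 60 mm high stand 107 mm from the axis along own x and -x; brass clips on the collar along own y.
- rack: Wooden kit rack, fixed, 80 (own x) x 220 (own y) x 34 mm, origin under its centre. Three upright 25 mm through holes at own y = -70, 0, 70 mm hold one lamp holder each, standing nose down with the flange on the top; which holder is where varies.
- spare_grey_grip (a point): Grip centre of the grey lamp holder, same shape as the red one; stays in the rack.
- spare_white_grip (a point): Grip centre of the white lamp holder, same shape as the red one; stays in the rack.

How it is judged:
By the outcome, as a careful person would: the job done as asked, in the order asked, and still so for the second after the job is handed in, with the robot touching nothing.
It also fails if it takes over 64 s, if anything falls off the work surface, if the arm or the gripper's body presses on something with over 40 N, if the wrist force passes 120 N, or if a joint passes its speed limit or range.

ROBOT

A 6-joint arm with a two-finger parallel gripper is mounted at the origin on the work surface. World frame = base frame: x ahead of the robot, y to its left, z up, the work surface at z = 0. Lengths are in m, angles in rad, forces in N, time in s.
With the tool pointing down it reaches from about 0.35 to 0.925 m from the base axis. Payload 6.4 kg.
Tool frame: the origin (TCP) lies at the very end of the fingers, on their centre line; the grasp point (between the pads) lies 19 mm behind it; z points along the fingers, y is the direction in which the jaws open and shut (so a half turn about z gives the same grasp; the last joint's range is limited). The gripper opens to 94 mm and grips with 3 to 60 N. Pads are 16 mm wide; open, the fingers measure 119 mm over their backs; the gripper's body (75 mm by 177 mm) begins 78 mm behind the grasp point.
Start: joints at [0.96, 0.245, 1.558, -0, 1.339, -0.174], TCP at [0.275, 0.589, 0.205] pointing down, gripper open.
Joint ranges: [-3.13, 3.13], [-1.02, 2.26], [0.13, 2.54], [-0.95, 4.09], [0.21, 2.88], [-2.74, 2.74]. Speed limits (rad/s): [2.57, 2.57, 3.14, 3.14, 3.14, 3.14].

INTERFACE

Orientations are given as a unit quaternion [w, x, y, z].
In Python, from plant import get_obs, get_image, camera_model, finish_job gives the robot as it stands. The module is installed in compiled form; this text tells all that it offers.
- The arm moves only by the tool servo_tool, never from a script. Its argument "deltas" is a list of rows, each an object with "travel": the shift along the tool's x, y, z normalised to -1 to 1, where 1 is 4 cm, a list of three; "angular": the turn, a rotation vector about the tool's x, y, z normalised to -1 to 1, where 1 is 6 degrees, a list of three. A call has exactly 8 rows; each row shifts and turns the commanded pose from where the row before left it, along the tool's axes as they then stand; what a row does not reach is not made up. A row lasts 1/12 s, in which the tool goes at most 41.7 mm and 7.16 degrees, less where a joint would pass 70% of its speed; a pose out of reach is approached as far as the arm can. A call with a number of a shift or a turn outside -1 to 1 is refused whole. A call with a gripper value outside its range is refused whole. "hand" is the gripper command: -1 is fully open, 1 is shut, values between are in proportion, set as the call begins (left out, the last holds). The fingers move at their own pace and stop on an object; the grip force is fixed at half the most. Time passes only in rows, so rows that do not move let the fingers close, or fill a call up. It gives the time, the measured TCP pose, the force and the opening at its end, in the units of the state.
- get_obs(): the state, without advancing time (a new reading comes with each control period).
- get_image(name): name is "side" or "top"; returns the picture (384x512x3 uint8, red, green, blue); there is no depth.
- camera_model(name): a dict with "fx", "fy", "cx", "cy" (pixels), "D" ([k1, k2, p1, p2, k3] as OpenCV has them; the pictures are not rectified), "R" (3x3) and "t" (3): a world point X has camera coordinates R X + t. Camera axes: x right, y down, z forward; pixel columns grow to the right and rows downward; lengths in m; the calibration is good to about 2 mm. A picture is of the moment at which its call begins. camera_model takes no time and is no camera call.
- finish_job(): hands the job in, once; it reports no verdict.
The state is a dict: "clock": time; "q": joint angles; "qvel": joint speeds; "joint_efforts": joint torques, N m; "eef_pos": TCP position; "eef_rot": TCP orientation; "ft_force": force on the tool from outside, world axes, zero at the start; "ft_torque": the same for the moment, N m; "opening": opening from 0.0 (shut) to 1.0 (fully open).
Only numpy, scipy, OpenCV 4.12 (cv2) and the standard library are available. Lean on these libraries where they do the work, as an engineer would, in place of code of your own. Each camera call takes 0.05 s, during which the arm holds its last target.

## Working session

There is one attempt and no reset: what is moved stays moved. The work goes in short steps, Python scripts to look and compute and a tool call to move; the robot and the scene stay as the last step left them, time stands still between calls to the robot, and variables do not carry over. Pictures are saved under pics/ and viewed, and the job is handed in when it is done.

Besides the shell and the picture viewer there is one more tool, called after ">>>" in YAML: its name, and indented under it one key for each argument. servo_tool: Moves the arm, as the interface text tells. Its arguments: {"type":"object","properties":{"deltas":{"type":"array","items":{"type":"object","properties":{"travel":{"type":"array","items":{"type":"number","minimum":-1,"maximum":1}},"angular":{"type":"array","items":{"type":"number","minimum":-1,"maximum":1}}}}},"hand":{"type":"number"}},"required":["deltas"]}

```bash
mkdir -p pics
python3 - <<'E'
from plant import *
import cv2
o=get_obs(); print({k:o[k] for k in o})
for n in("side","top"):
    im=get_image(n); cv2.imwrite(f"pics/{n}0.png",im[:,:,::-1]); m=camera_model(n); print(n,m)
E
```

```text
{'clock': 0.0, 'q': array([ 9.59912836e-01,  2.45814920e-01,  1.55898151e+00,  2.70279690e-05,
        1.33869711e+00, -1.74075039e-01]), 'qvel': array([-0.00132508,  0.00191705, -0.00047078, -0.00052253, -0.00120147,
       -0.00140564]), 'joint_efforts': array([ 1.72056003e-03, -4.15807950e+01, -3.14617682e+01,  6.85834140e-02,
        3.31712805e-02, -1.76539402e-04]), 'eef_pos': array([0.27461229, 0.58849159, 0.2043623 ]), 'eef_rot': array([-3.75673151e-04,  2.16674983e-01,  9.76243335e-01, -8.73142066e-04]), 'ft_force': array([-0.18750895,  0.22759277, -1.18713279]), 'ft_torque': array([-0.03822951, -0.00663213,  0.10832701]), 'opening': 1.0022437040894996}
side {'fx': 362.44276576114214, 'fy': 362.44276576114214, 'cx': 256.30344203701526, 'cy': 189.71277773506554, 'D': array([-0.07262923,  0.        ,  0.        ,  0.        ,  0.        ]), 'R': array([[ 0.84438895, -0.53566228,  0.00855694],
       [-0.37518234, -0.60266783, -0.70429376],
       [ 0.38242059,  0.59148745, -0.70985709]]), 't': array([-0.46789531,  0.2345257 ,  0.70059332])}
top {'fx': 495.04396760661643, 'fy': 495.04396760661643, 'cx': 255.1464402275892, 'cy': 194.31503706003272, 'D': array([-0.0417397,  0.       ,  0.       ,  0.       ,  0.       ]), 'R': array([[ 6.79188111e-04, -9.99941240e-01, -1.08191801e-02],
       [-9.97303333e-01,  1.16666741e-04, -7.33897064e-02],
       [ 7.33866563e-02,  1.08398498e-02, -9.97244652e-01]]), 't': array([-0.03900742,  0.5348302 ,  1.02569996])}
```

View pics/side0.png

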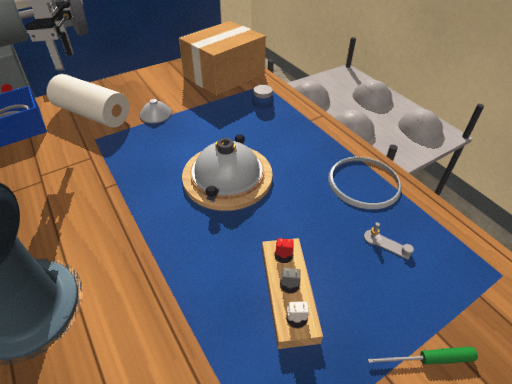

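View pics/top0.png

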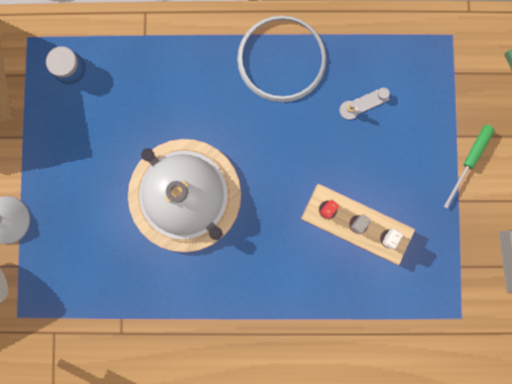

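Run:
```python
import cv2,numpy as np
t=cv2.imread("pics/top0.png"); s=cv2.imread("pics/side0.png")
a=cv2.resize(t[130:250,110:260],None,fx=5,fy=5,interpolation=2)[:600,:750]
b=cv2.resize(t[180:270,295:420],None,fx=6,fy=6,interpolation=2)
c=cv2.resize(s[125:215,175:280],None,fx=6,fy=6,interpolation=2)
d=cv2.resize(s[230:350,255:330],None,fx=5,fy=5,interpolation=2)
for n,i in zip("abcd",(a,b,c,d)): cv2.imwrite(f"pics/z{n}.png",i)
```

```text
(no output)
```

View pics/za.png

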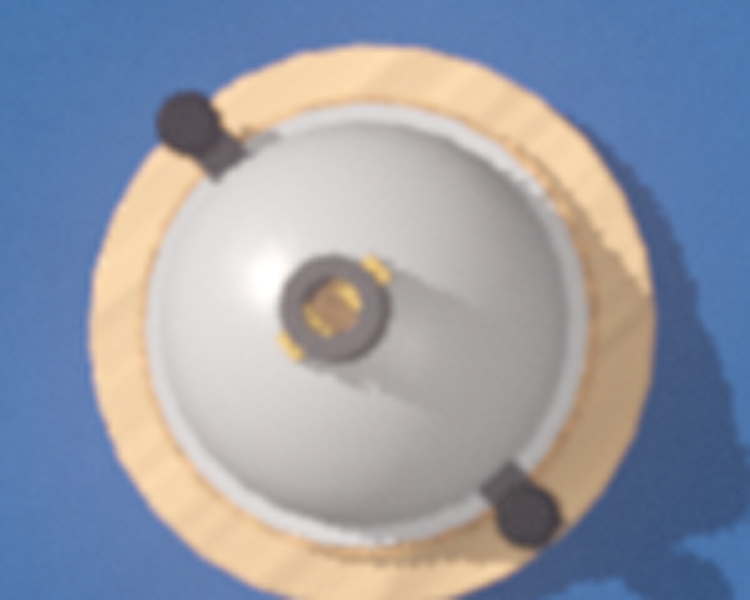

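View pics/zb.png

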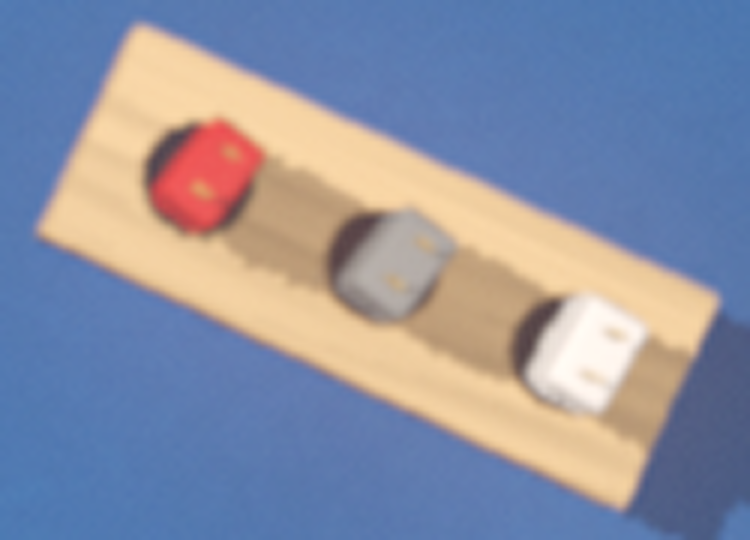

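View pics/zc.png

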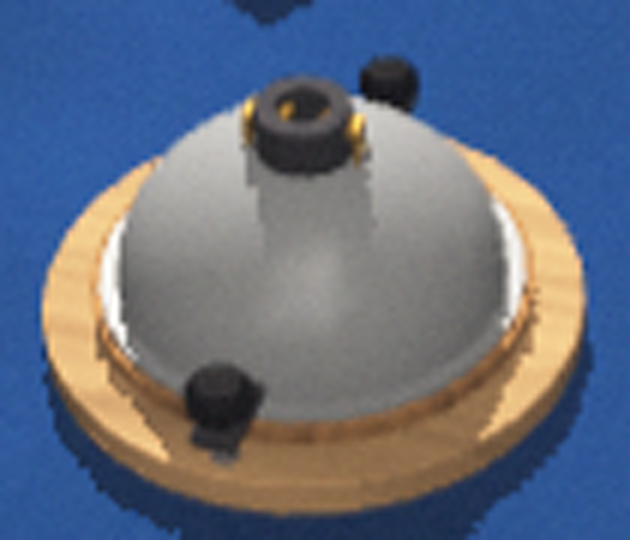

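View pics/zd.png

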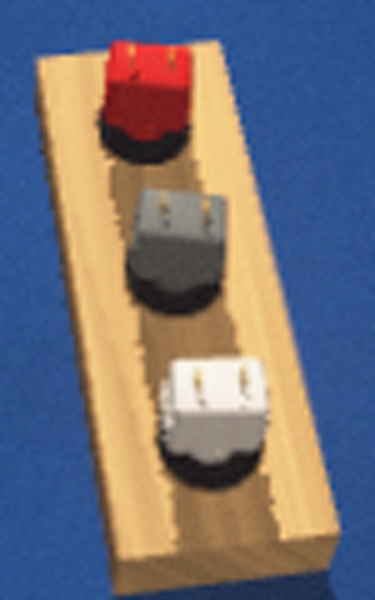

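```bash
cat > h.py <<'E'
import numpy as np,cv2
from plant import *
M={n:camera_model(n) for n in("side","top")}
def K(m): return np.array([[m["fx"],0,m["cx"]],[0,m["fy"],m["cy"]],[0,0,1]])
def ray(n,p):
    m=M[n]; u=cv2.undistortPoints(np.array([[p]],float),K(m),m["D"])[0,0]
    d=m["R"].T@np.array([u[0],u[1],1]); return -m["R"].T@m["t"],d/np.linalg.norm(d)
def onz(n,p,z):
    c,d=ray(n,p); return c+d*(z-c[2])/d[2]
def tri(p,q):
    a,d=ray("top",p); b,e=ray("side",q)
    st=np.linalg.lstsq(np.stack([d,-e],1),b-a,rcond=None)[0]
    x,y=a+d*st[0],b+e*st[1]; return (x+y)/2,np.linalg.norm(x-y)
def proj(n,X):
    m=M[n]; return cv2.projectPoints(np.array([X],float),cv2.Rodrigues(m["R"])[0],m["t"],K(m),m["D"])[0][0,0]
def z(p,k,ox,oy): return ((p[0]+.5)/k-.5+ox,(p[1]+.5)/k-.5+oy)
E
python3 - <<'E'
from h import *
np.set_printoptions(precision=4,suppress=True)
print("rack top")
C=[onz("top",z(p,6,295,180),.034) for p in[(140,22),(720,298),(627,510),(38,232)]]
C=np.array(C);print(C,C.mean(0),[np.linalg.norm(C[i]-C[(i+1)%4]) for i in range(4)])
D=np.array([onz("side",z(p,5,255,230),.034) for p in[(38,58),(218,42),(340,535),(112,562)]])
print("side",D,D.mean(0),[np.linalg.norm(D[i]-D[(i+1)%4]) for i in range(4)])
for C_ in(C,):
    a=((C_[1]-C_[0])+(C_[2]-C_[3]));a/=np.linalg.norm(a);print("dir",a,np.degrees(np.arctan2(a[1],a[0])),"red",C_.mean(0)-.07*a)
a=(D[2]-D[1]+D[3]-D[0]);a/=np.linalg.norm(a);print("dirS",a,np.degrees(np.arctan2(a[1],a[0])),"red",D.mean(0)-.07*a)
print("tabs top view",[onz("top",z(p,6,295,180),.085) for p in[(203,190),(233,153)]])
print("tabs side",[onz("side",z(p,5,255,230),.085) for p in[(132,50),(172,50)]])
t=cv2.imread("pics/top0.png");s=cv2.imread("pics/side0.png")
for n,i in(("top",t),("side",s)):
    h=cv2.cvtColor(i,cv2.COLOR_BGR2HSV);m=((h[...,0]<8)|(h[...,0]>172))&(h[...,1]>150)&(h[...,2]>60)
    r=(300,180,420,270) if n=="top" else (260,230,330,350)
    ys,xs=np.where(m);k=(xs>r[0])&(xs<r[2])&(ys>r[1])&(ys<r[3]);c=(xs[k].mean(),ys[k].mean());print(n,c,k.sum(),onz(n,c,.0615),onz(n,c,.072))
pt=z((335,308),5,110,130); ps=z((304,105),6,175,125)
print("collar",pt,ps,onz("top",pt,.118),onz("side",ps,.118),tri(pt,ps))
k1=z((189,123),5,110,130);k2=z((527,513),5,110,130)
a,b=onz("top",k1,.06),onz("top",k2,.06);print("knobs",a,b,(a+b)/2,np.linalg.norm(a-b))
E
```

```text
rack top
[[ 0.5569 -0.1698  0.034 ]
 [ 0.4611 -0.3696  0.034 ]
 [ 0.3884 -0.336   0.034 ]
 [ 0.484  -0.1339  0.034 ]] [ 0.4726 -0.2524  0.034 ] [np.float64(0.22158819288252382), np.float64(0.0800953698055122), np.float64(0.22356636313401373), np.float64(0.08121524806547094)]
side [[ 0.4829 -0.1355  0.034 ]
 [ 0.554  -0.17    0.034 ]
 [ 0.4591 -0.369   0.034 ]
 [ 0.3853 -0.3333  0.034 ]] [ 0.4703 -0.252   0.034 ] [np.float64(0.07906059414996534), np.float64(0.22043856580452292), np.float64(0.08194097132310058), np.float64(0.2205099368415245)]
dir [-0.4299 -0.9029  0.    ] -115.4611708089211 red [ 0.5027 -0.1892  0.034 ]
dirS [-0.4366 -0.8997  0.    ] -115.88574554877098 red [ 0.5009 -0.189   0.034 ]
tabs top view [array([ 0.4965, -0.1841,  0.085 ]), array([ 0.5087, -0.1941,  0.085 ])]
tabs side [array([ 0.4952, -0.1834,  0.085 ]), array([ 0.5087, -0.1919,  0.085 ])]
top (np.float64(328.85714285714283), np.float64(208.86857142857144)) 175 [ 0.5022 -0.1883  0.0615] [ 0.5018 -0.1868  0.072 ]
side (np.float64(284.0506756756757), np.float64(247.44256756756758)) 296 [ 0.5003 -0.1893  0.0615] [ 0.4954 -0.1951  0.072 ]
collar (176.6, 191.2) (225.25, 142.08333333333334) [0.5336 0.1107 0.118 ] [0.5341 0.1126 0.118 ] (array([0.5333, 0.1105, 0.1198]), np.float64(0.0003773224196912974))
knobs [0.6144 0.1817 0.06  ] [0.4551 0.0418 0.06  ] [0.5347 0.1118 0.06  ] 0.21202119828543167
```

Run:
```python
import cv2,numpy as np
t=cv2.imread("pics/top0.png"); s=cv2.imread("pics/side0.png")
b=cv2.resize(t[195:223,312:345],None,fx=20,fy=20,interpolation=cv2.INTER_CUBIC)
d=cv2.resize(s[233:265,270:300],None,fx=18,fy=18,interpolation=cv2.INTER_CUBIC)
h=max(b.shape[0],d.shape[0]);f=lambda i:cv2.copyMakeBorder(i,0,h-i.shape[0],0,0,0)
cv2.imwrite("pics/y.png",b);cv2.imwrite("pics/y2.png",d);print(b.shape,d.shape)
```

```text
(560, 660, 3) (576, 540, 3)
```

View pics/y.png

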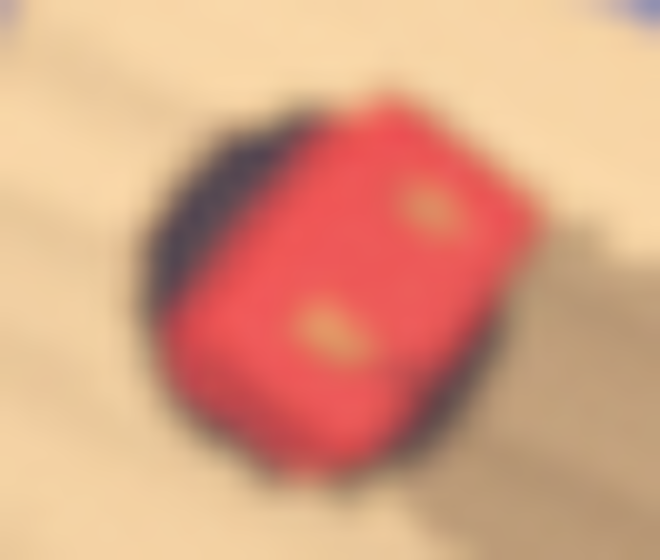

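View pics/y2.png

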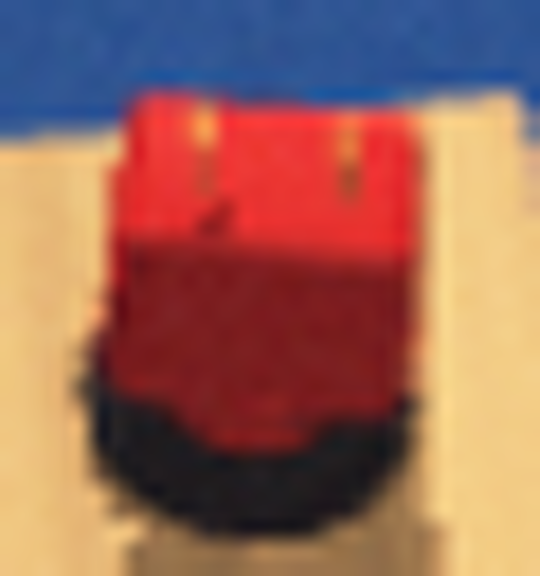

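Run:
```python
from h import *
np.set_printoptions(precision=4,suppress=True)
C=np.array([onz("side",z(p,18,270,233),.078) for p in[(135,95),(418,108),(412,265),(120,240)]]);print(C,C.mean(0),[np.linalg.norm(C[i]-C[(i+1)%4]) for i in range(4)])
ang=lambda v:np.degrees(np.arctan2(v[1],v[0]))
print(ang(C[1]-C[0]),ang(C[2]-C[3]))
T=[onz("top",z(p,20,312,195),.085) for p in[(335,332),(437,212)]];print(T,ang(T[1]-T[0]))
T=[onz("side",z(p,18,270,233),.086) for p in[(205,110),(349,130)]];print(T,ang(T[1]-T[0]))
A=[onz("top",z(p,20,312,195),.078) for p in[(385,85),(550,215)]];print(A,np.linalg.norm(A[0]-A[1]),ang(A[1]-A[0]))
# flange disc top z=.038 silhouettes: extremes of black
print("flange side",onz("side",z((248,400),18,270,233),.036))
```

```text
[[ 0.4943 -0.1714  0.078 ]
 [ 0.5203 -0.1898  0.078 ]
 [ 0.5069 -0.2068  0.078 ]
 [ 0.4816 -0.1869  0.078 ]] [ 0.5008 -0.1887  0.078 ] [np.float64(0.03182668802762247), np.float64(0.021665091996535553), np.float64(0.03223504983540999), np.float64(0.02014118294997541)]
-35.41221640806596 -38.164575951494285
[array([ 0.4968, -0.1838,  0.085 ]), array([ 0.5086, -0.194 ,  0.085 ])] -40.69552267069802
[array([ 0.4959, -0.182 ,  0.086 ]), array([ 0.5078, -0.1927,  0.086 ])] -42.01700817379682
[array([ 0.5216, -0.19  ,  0.078 ]), array([ 0.5087, -0.2063,  0.078 ])] 0.020800267441453982 -128.51115569333797
flange side [ 0.5002 -0.1895  0.036 ]
```

Add to h.py:
```python
from scipy.spatial.transform import Rotation as Ro
def plan(tx,ty,tz,yaw=None):
    o=get_obs();w,x,y,zz=o["eef_rot"];R=Ro.from_quat([x,y,zz,w]).as_matrix()
    d=R.T@(np.array([tx,ty,tz])-o["eef_pos"]);np.set_printoptions(precision=4,suppress=True)
    print("t",round(o["clock"],2),"tcp",o["eef_pos"],"yawY",round(np.degrees(np.arctan2(R[1,1],R[0,1])),2),"toolz",R[:,2],"units",d/.04,"F",o["ft_force"],"op",o["opening"])
    if yaw is not None:
        Rt=np.array([[np.sin(np.radians(yaw)),np.cos(np.radians(yaw)),0],[-np.cos(np.radians(yaw)),np.sin(np.radians(yaw)),0],[0,0,-1]]).T
        print("turn units(6deg)",np.degrees(Ro.from_matrix(R.T@Rt).as_rotvec())/6)
```

```text
(no output)
```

>>> servo_tool:
  deltas:
    - {"travel": [-0.55, -0.63, 0]}
    - {"travel": [-0.55, -0.63, 0]}
    - {"travel": [-0.55, -0.63, 0]}
    - {"travel": [-0.55, -0.63, 0]}
    - {"travel": [-0.55, -0.63, 0]}
    - {"travel": [-0.55, -0.63, 0]}
    - {"travel": [-0.55, -0.63, 0]}
    - {"travel": [-0.55, -0.63, 0]}
  hand: -0.06

```text
$.deltas[0]: bad value
```

>>> servo_tool:
  deltas:
    - {"travel": [-0.55, -0.63, 0], "angular": [0, 0, 0]}
    - {"travel": [-0.55, -0.63, 0], "angular": [0, 0, 0]}
    - {"travel": [-0.55, -0.63, 0], "angular": [0, 0, 0]}
    - {"travel": [-0.55, -0.63, 0], "angular": [0, 0, 0]}
    - {"travel": [-0.55, -0.63, 0], "angular": [0, 0, 0]}
    - {"travel": [-0.55, -0.63, 0], "angular": [0, 0, 0]}
    - {"travel": [-0.55, -0.63, 0], "angular": [0, 0, 0]}
    - {"travel": [-0.55, -0.63, 0], "angular": [0, 0, 0]}
  hand: -0.06

```text
clock: 0.77
eef_pos: [0.349, 0.3302, 0.205]
eef_rot: [-0.0, 0.216, 0.976, -0.0]
ft_force: [0.2, 0.0, -0.2]
opening: 0.536
```

>>> servo_tool:
  deltas:
    - {"travel": [-0.55, -0.63, 0], "angular": [0, 0, 0]}
    - {"travel": [-0.55, -0.63, 0], "angular": [0, 0, 0]}
    - {"travel": [-0.55, -0.63, 0], "angular": [0, 0, 0]}
    - {"travel": [-0.55, -0.63, 0], "angular": [0, 0, 0]}
    - {"travel": [-0.55, -0.63, 0], "angular": [0, 0, 0]}
    - {"travel": [-0.55, -0.63, 0], "angular": [0, 0, 0]}
    - {"travel": [-0.55, -0.63, 0], "angular": [0, 0, 0]}
    - {"travel": [-0.55, -0.63, 0], "angular": [0, 0, 0]}

```text
clock: 1.43
eef_pos: [0.4232, 0.0731, 0.2052]
eef_rot: [-0.0, 0.217, 0.976, 0.0]
ft_force: [0.6, 0.8, -0.4]
opening: 0.529
```

```bash
python3 -c "
from h import *
plan(.5015,-.189,.12,51)"
```

```text
t 1.43 tcp [0.4232 0.0731 0.2052] yawY 64.97 toolz [-0.      0.0001 -1.    ] units [-4.5459 -5.1105  2.1306] F [ 0.6331  0.8449 -0.4054] op 0.5293897756191694Traceback (most recent call last):
  File "<string>", line 3, in <module>
    plan(.5015,-.189,.12,51)
    ~~~~^^^^^^^^^^^^^^^^^^^^
  File "h.py", line 24, in plan
    print("turn units(6deg)",np.degrees(Ro.from_matrix(R.T@Rt).as_rotvec())/6)
                                        ~~~~~~~~~~~~~~^^^^^^^^
  File "scipy/spatial/transform/_rotation.pyx", line 1143, in scipy.spatial.transform._rotation.Rotation.from_matrix
ValueError: Non-positive determinant (left-handed or null coordinate frame) in rotation matrix 0: [[-0.4379  0.899  -0.0001]
 [ 0.899   0.4379 -0.    ]
 [ 0.      0.0001  1.    ]].
```

```bash
sed -i 's/Rt=np.array.*/c,s=np.cos(np.radians(yaw)),np.sin(np.radians(yaw));Rt=np.array([[-s,c,0],[c,s,0],[0,0,-1]])/' h.py
```

>>> servo_tool:
  deltas:
    - {"travel": [-0.57, -0.64, 0.25], "angular": [0, 0, 0]}
    - {"travel": [-0.57, -0.64, 0.25], "angular": [0, 0, 0]}
    - {"travel": [-0.57, -0.64, 0.25], "angular": [0, 0, 0]}
    - {"travel": [-0.57, -0.64, 0.25], "angular": [0, 0, 0]}
    - {"travel": [-0.57, -0.64, 0.25], "angular": [0, 0, 0]}
    - {"travel": [-0.57, -0.64, 0.25], "angular": [0, 0, 0]}
    - {"travel": [-0.57, -0.64, 0.25], "angular": [0, 0, 0]}
    - {"travel": [-0.57, -0.64, 0.25], "angular": [0, 0, 0]}

```text
clock: 2.1
eef_pos: [0.5019, -0.1896, 0.1245]
eef_rot: [-0.0, 0.217, 0.976, 0.0]
ft_force: [-0.2, 0.8, -0.3]
opening: 0.531
```

>>> servo_tool:
  deltas:
    - {"travel": [0, 0, 0], "angular": [0, 0, 0.58]}
    - {"travel": [0, 0, 0], "angular": [0, 0, 0.58]}
    - {"travel": [0, 0, 0], "angular": [0, 0, 0.58]}
    - {"travel": [0, 0, 0], "angular": [0, 0, 0.58]}
    - {"travel": [0, 0, 0], "angular": [0, 0, 0]}
    - {"travel": [0, 0, 0], "angular": [0, 0, 0]}
    - {"travel": [0, 0, 0], "angular": [0, 0, 0]}
    - {"travel": [0, 0, 0], "angular": [0, 0, 0]}

```text
clock: 2.77
eef_pos: [0.5019, -0.1879, 0.1254]
eef_rot: [-0.0, 0.333, 0.943, 0.0]
ft_force: [-0.1, -0.0, 0.6]
opening: 0.53
```

```bash
python3 -c "
from h import *
plan(.5015,-.189,.046,51)
im=get_image('side');cv2.imwrite('pics/s1.png',cv2.resize(im[190:320,220:360,::-1],None,fx=4,fy=4,interpolation=2))
im=get_image('top');cv2.imwrite('pics/t1.png',cv2.resize(im[150:270,270:420,::-1],None,fx=4,fy=4,interpolation=2))
"
```

```text
t 2.77 tcp [ 0.5019 -0.1879  0.1254] yawY 51.11 toolz [-0.0001  0.0001 -1.    ] units [-0.0096 -0.0285  1.9852] F [-0.1282 -0.0464  0.6367] op 0.5301330557604857
turn units(6deg) [-0.0004 -0.0013  0.0187]
```

View pics/s1.png

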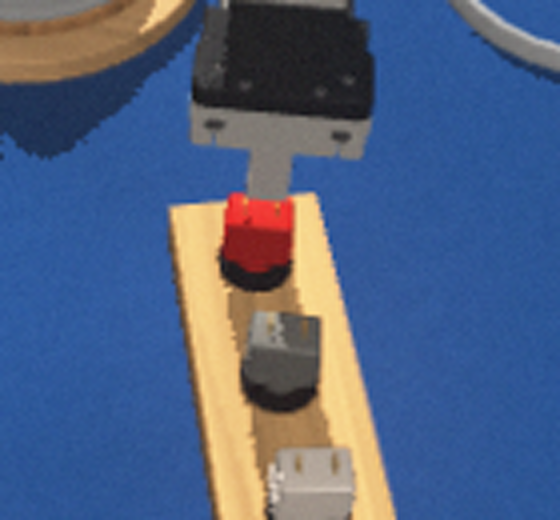

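View pics/t1.png

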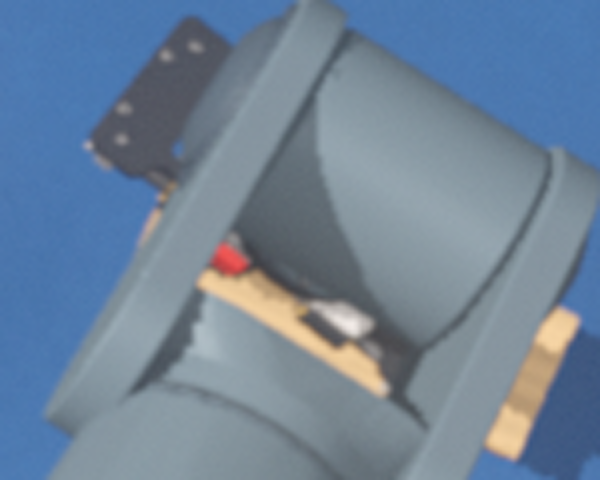

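>>> servo_tool:
  deltas:
    - {"travel": [-0.01, -0.03, 0.33], "angular": [0, 0, 0]}
    - {"travel": [0, 0, 0.33], "angular": [0, 0, 0]}
    - {"travel": [0, 0, 0.33], "angular": [0, 0, 0]}
    - {"travel": [0, 0, 0.33], "angular": [0, 0, 0]}
    - {"travel": [0, 0, 0.33], "angular": [0, 0, 0]}
    - {"travel": [0, 0, 0.33], "angular": [0, 0, 0]}
    - {"travel": [0, 0, 0], "angular": [0, 0, 0]}
    - {"travel": [0, 0, 0], "angular": [0, 0, 0]}

```text
clock: 3.53
eef_pos: [0.5011, -0.1889, 0.0458]
eef_rot: [-0.001, 0.333, 0.943, 0.0]
ft_force: [1.2, -1.1, 0.3]
opening: 0.53
```

```bash
python3 -c "
from h import *
plan(.5015,-.189,.046,51)
im=get_image('side');cv2.imwrite('pics/s2.png',cv2.resize(im[190:320,220:360,::-1],None,fx=4,fy=4,interpolation=2))
"
```

```text
t 3.53 tcp [ 0.5011 -0.1889  0.0458] yawY 51.07 toolz [-0.0013  0.0008 -1.    ] units [-0.0096  0.0039 -0.0047] F [ 1.1522 -1.0684  0.3427] op 0.5301115739543961
turn units(6deg) [-0.0016 -0.0147  0.0112]
```

View pics/s2.png

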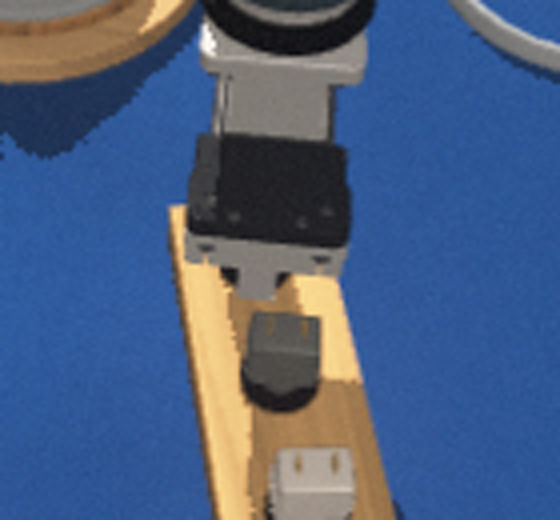

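>>> servo_tool:
  deltas:
    - {"travel": [0, 0, 0], "angular": [0, 0, 0]}
    - {"travel": [0, 0, 0], "angular": [0, 0, 0]}
    - {"travel": [0, 0, 0], "angular": [0, 0, 0]}
    - {"travel": [0, 0, 0], "angular": [0, 0, 0]}
    - {"travel": [0, 0, 0], "angular": [0, 0, 0]}
    - {"travel": [0, 0, 0], "angular": [0, 0, 0]}
    - {"travel": [0, 0, 0], "angular": [0, 0, 0]}
    - {"travel": [0, 0, 0], "angular": [0, 0, 0]}
  hand: 1

```text
clock: 4.25
eef_pos: [0.5018, -0.1893, 0.0467]
eef_rot: [0.0, 0.333, 0.943, -0.0]
ft_force: [0.2, -0.0, 3.6]
opening: 0.235
```

```bash
python3 -c "
from h import *
plan(.5015,-.189,.2,51)
print(get_obs()['opening']*94)
"
```

```text
t 4.25 tcp [ 0.5018 -0.1893  0.0467] yawY 51.05 toolz [ 0.0005 -0.0002 -1.    ] units [ 0.0092  0.0019 -3.8331] F [ 0.1817 -0.0175  3.5584] op 0.23472954482106906
turn units(6deg) [0.0011 0.005  0.0087]
22.064577213180492
```

>>> servo_tool:
  deltas:
    - {"travel": [0, 0, -0.2], "angular": [0, 0, 0]}
    - {"travel": [0, 0, -0.4], "angular": [0, 0, 0]}
    - {"travel": [0, 0, -0.6], "angular": [0, 0, 0]}
    - {"travel": [0, 0, -0.7], "angular": [0, 0, 0]}
    - {"travel": [0, 0, -0.7], "angular": [0, 0, 0]}
    - {"travel": [0, 0, -0.7], "angular": [0, 0, 0]}
    - {"travel": [0, 0, -0.6], "angular": [0, 0, 0]}
    - {"travel": [0, 0, -0.2], "angular": [0, 0, 0]}

```text
clock: 4.92
eef_pos: [0.5031, -0.1902, 0.2148]
eef_rot: [0.003, 0.333, 0.943, -0.001]
ft_force: [0.0, -1.0, 0.1]
opening: 0.233
```

```bash
python3 -c "
from h import *
plan(.5338,.111,.185,51)
im=get_image('side');cv2.imwrite('pics/s3.png',cv2.resize(im[100:320,180:360,::-1],None,fx=2.5,fy=2.5,interpolation=2))
"
```

```text
t 4.92 tcp [ 0.5031 -0.1902  0.2148] yawY 51.06 toolz [ 0.0057 -0.0038 -1.    ] units [4.1416 6.338  0.7207] F [ 0.0354 -0.9793  0.1   ] op 0.23272671434702152
turn units(6deg) [0.0062 0.0649 0.0096]
```

View pics/s3.png

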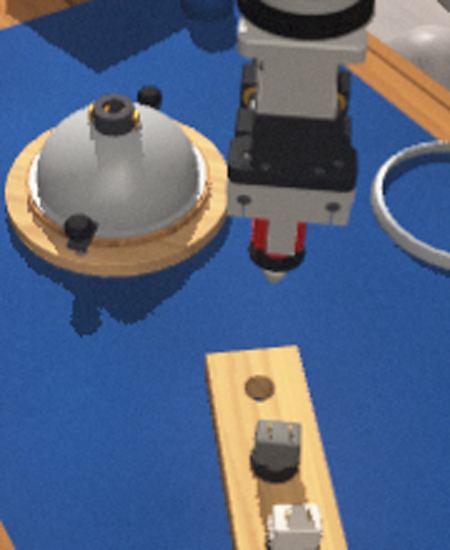

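>>> servo_tool:
  deltas:
    - {"travel": [0.25, 0.4, 0], "angular": [0, 0.06, 0]}
    - {"travel": [0.5, 0.78, 0], "angular": [0, 0, 0]}
    - {"travel": [0.5, 0.78, 0], "angular": [0, 0, 0]}
    - {"travel": [0.5, 0.78, 0], "angular": [0, 0, 0]}
    - {"travel": [0.5, 0.78, 0], "angular": [0, 0, 0]}
    - {"travel": [0.5, 0.78, 0], "angular": [0, 0, 0]}
    - {"travel": [0.5, 0.78, 0], "angular": [0, 0, 0]}
    - {"travel": [0.5, 0.78, 0], "angular": [0, 0, 0]}

```text
clock: 5.63
eef_pos: [0.531, 0.0892, 0.209]
eef_rot: [-0.004, 0.333, 0.943, 0.001]
ft_force: [-0.4, -0.1, -0.8]
opening: 0.232
```

>>> servo_tool:
  deltas:
    - {"travel": [0.3, 0.38, 0.1], "angular": [0, 0, 0]}
    - {"travel": [0.1, 0.1, 0.15], "angular": [0, 0, 0]}
    - {"travel": [0, 0, 0.15], "angular": [0, 0, 0]}
    - {"travel": [0, 0, 0.15], "angular": [0, 0, 0]}
    - {"travel": [0, 0, 0.15], "angular": [0, 0, 0]}
    - {"travel": [0, 0, 0], "angular": [0, 0, 0]}
    - {"travel": [0, 0, 0], "angular": [0, 0, 0]}
    - {"travel": [0, 0, 0], "angular": [0, 0, 0]}

```text
clock: 6.3
eef_pos: [0.532, 0.1117, 0.1834]
eef_rot: [-0.003, 0.334, 0.943, 0.001]
ft_force: [-0.1, 0.7, 0.3]
opening: 0.232
```

```bash
python3 -c "
from h import *
plan(.5338,.111,.165,51)
for n in('side','top'):
    im=get_image(n);cv2.imwrite(f'pics/{n}4.png',im[...,::-1])
    im=im[100:190,170:290] if n=='side' else im[130:250,110:260]
    cv2.imwrite(f'pics/{n}4z.png',cv2.resize(im[...,::-1],None,fx=5,fy=5,interpolation=2))
"
```

```text
t 6.3 tcp [0.532  0.1117 0.1834] yawY 50.98 toolz [-0.0046  0.0039 -1.    ] units [-0.0487  0.0158  0.4599] F [-0.117   0.699   0.2652] op 0.23225721986908812
turn units(6deg) [ 0.0014 -0.0572 -0.0041]
```

View pics/side4z.png

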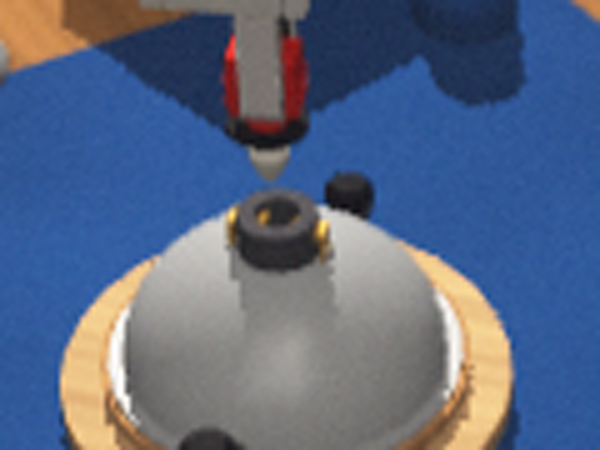

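View pics/top4z.png

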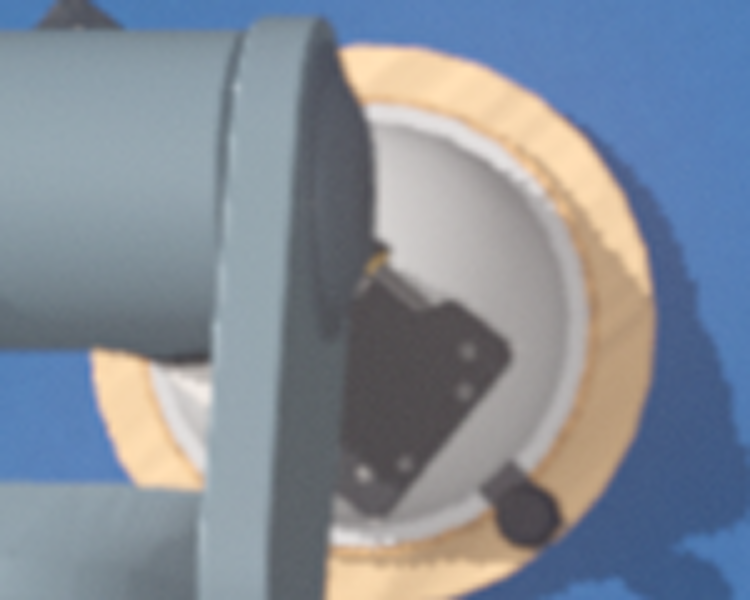

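```bash
python3 -c "
from h import *
o=get_obs();p=o['eef_pos']
w,x,y,zz=o['eef_rot'];a=Ro.from_quat([x,y,zz,w]).as_matrix()[:,2]
for d,n in((.0147-.004,'flangemid'),(.0127,'under'),(.0437,'tip')):
    q=proj('side',p+a*d); print(n,p+a*d,(q-[170,100]+.5)*5-.5)
for s in([.5336,.1107,.118],[.5341,.1126,.118],[.5333,.1105,.1198]):
    print('socket',(proj('side',s)-[170,100]+.5)*5-.5)
print('mm per zoompx', [ (proj('side',np.array([.5336,.1107,.118])+e)-proj('side',[.5336,.1107,.118]))*5 for e in np.eye(3)*.001])
s=cv2.imread('pics/side4.png');h=cv2.cvtColor(s,cv2.COLOR_BGR2HSV)
t=cv2.imread('pics/side0.png')
# nose/collar profiles
for r in (126,127,128,129,130,131,132,133,134,135): print(r,s[r,210:240].mean(1).astype(int))
for r in (140,142,144,146,148,150): print(r,s[r,212:240].mean(1).astype(int))
"
```

```text
flangemid [0.53207799 0.11203186 0.1730313 ] [269.05637321 121.23051782]
under [0.5320701  0.11203971 0.17103133] [269.26338688 124.75853161]
tip [0.53194776 0.11216147 0.14003181] [272.39949111 178.03483659]
socket [279.18664833 214.84860873]
socket [278.20649464 212.48950596]
socket [278.66045125 212.33810543]
mm per zoompx [array([ 1.78835987, -0.66497761]), array([-0.98679867, -1.0677161 ]), array([-0.10346211, -1.62326297])]
126 [103 103 102 102  83  35  46  27  30  28  34  37  42  45  44  36  32  27
  27  29  33  67  99  98  99  98  99  95  96  95]
127 [100 104 101 101 102  78  47  26  28  28  30  27  24  25  29  27  25  29
  26  29  55  89 100  99  99  97  99 102 100 100]
128 [101 103 102 103  99  99  85  66  31  27  22  26  26  24  22  20  23  27
  47  62  86 100  99 100 100  97  98 100 100  97]
129 [100 100 103 101 103 103 101  89  82  86  88  36  37  35  37  54  66 105
  87  91  99  99 100 100 100  96  96  98 102  99]
130 [101 103 101 101  98 101  99 102  96  97 136 115 115 118 115 123 124 131
 100  97 100  99  99  98 103  98  98 100  96  99]
131 [ 99  99  99  99  99 101  9
[... 617 characters left out ...]
100 101 102 115 102  96  97  92  72  59  53  47  52  55  64  84
  98  96  94  93  93  41  26  29  27  30]
142 [ 99 106 141 158 193 114  94  96  87  51  91  88  45  43  45  42  42  49
  88  95  97 129 207 198 181 175 132 122]
144 [195 196 204 156 117  56  94  96  96  98 110  63  46  48  43  50  83 101
  96  88  77 101 199 194 204 203 201 200]
146 [205 205 203 139  67  44  45  67  83  92  96 102  94  92  91  97  95  86
  63  57  59 120 176 117 197 197 200 196]
148 [198 199 197 160  83  69  39  41  43  46  46  48  51  52  50  46  43  45
  41  40  47  61  77  96 175 194 193 193]
150 [195 196 197 176 120 103  38  47  41  44  44  49  48  47  46  46  43  43
  45  41  40  46  86 110 119 189 186 185]
```

```bash
python3 -c "
import cv2
s=cv2.imread('pics/side4.png')
cv2.imwrite('pics/side4zz.png',cv2.resize(s[118:158,208:244],None,fx=14,fy=14,interpolation=2))"
```

```text
(no output)
```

View pics/side4zz.png

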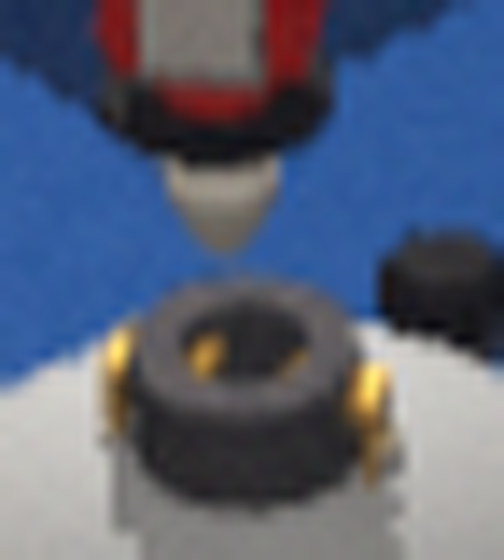

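>>> servo_tool:
  deltas:
    - {"travel": [-0.03, 0, 0.1], "angular": [0, -0.06, 0]}
    - {"travel": [-0.038, 0, 0.1], "angular": [0, 0, 0]}
    - {"travel": [0, 0, 0.1], "angular": [0, 0, 0]}
    - {"travel": [0, 0, 0.05], "angular": [0, 0, 0]}
    - {"travel": [0, 0, 0], "angular": [0, 0, 0]}
    - {"travel": [0, 0, 0], "angular": [0, 0, 0]}
    - {"travel": [0, 0, 0], "angular": [0, 0, 0]}
    - {"travel": [0, 0, 0], "angular": [0, 0, 0]}

```text
clock: 7.07
eef_pos: [0.534, 0.1108, 0.1694]
eef_rot: [0.0, 0.333, 0.943, 0.0]
ft_force: [1.2, -0.5, -1.4]
opening: 0.231
```

```bash
python3 -c "
from h import *
plan(.5341,.110,.165,51)
im=get_image('side')[...,::-1];cv2.imwrite('pics/side5.png',im)
cv2.imwrite('pics/side5zz.png',cv2.resize(im[118:158,208:244],None,fx=14,fy=14,interpolation=2))
p=get_obs()['eef_pos']
for d in(.0127,.0407,.0437): print(d,(proj('side',p-[0,0,d])-[208,118]+.5)*14-.5)
print('sock',(proj('side',[.5336,.1107,.118])-[208,118]+.5)*14-.5)
"
```

```text
t 7.07 tcp [0.534  0.1108 0.1694] yawY 51.06 toolz [ 0.0004 -0.     -1.    ] units [-0.0158 -0.0144  0.111 ] F [ 1.2472 -0.5141 -1.4274] op 0.23122580610169488
turn units(6deg) [0.0024 0.0031 0.0094]
0.0127 [240.6714 167.9759]
0.0407 [249.0255 300.148 ]
0.0437 [249.9014 313.9689]
sock [250.6226 350.4761]
```

View pics/side5zz.png

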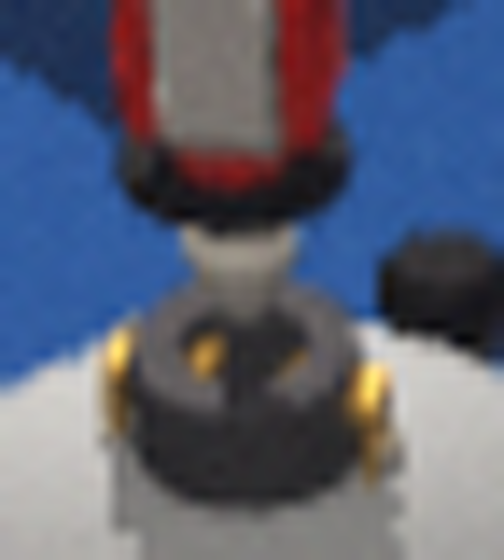

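>>> servo_tool:
  deltas:
    - {"travel": [0, -0.022, 0.08], "angular": [0, 0, 0]}
    - {"travel": [0, 0, 0.08], "angular": [0, 0, 0]}
    - {"travel": [0, 0, 0.08], "angular": [0, 0, 0]}
    - {"travel": [0, 0, 0.08], "angular": [0, 0, 0]}
    - {"travel": [0, 0, 0.05], "angular": [0, 0, 0]}
    - {"travel": [0, 0, 0], "angular": [0, 0, 0]}
    - {"travel": [0, 0, 0], "angular": [0, 0, 0]}
    - {"travel": [0, 0, 0], "angular": [0, 0, 0]}

```text
clock: 7.78
eef_pos: [0.5334, 0.1101, 0.1545]
eef_rot: [0.0, 0.333, 0.943, 0.0]
ft_force: [-0.4, -0.4, -0.5]
opening: 0.23
```

```bash
python3 -c "
from h import *
plan(.5338,.1100,.1307,51)
im=get_image('side')[...,::-1];cv2.imwrite('pics/side6.png',im)
cv2.imwrite('pics/side6zz.png',cv2.resize(im[118:158,208:244],None,fx=14,fy=14,interpolation=2))
"
```

```text
t 7.78 tcp [0.5334 0.1101 0.1545] yawY 51.06 toolz [ 0.0002 -0.     -1.    ] units [-0.0104  0.0038  0.596 ] F [-0.4151 -0.3876 -0.5254] op 0.22960516282722246
turn units(6deg) [0.0011 0.0015 0.0095]
```

View pics/side6zz.png

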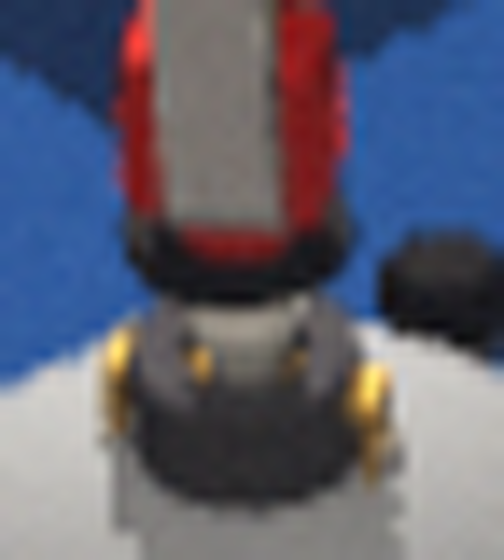

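>>> servo_tool:
  deltas:
    - {"travel": [0, 0, 0.02], "angular": [0, 0, 0]}
    - {"travel": [0, 0, 0.02], "angular": [0, 0, 0]}
    - {"travel": [0, 0, 0.02], "angular": [0, 0, 0]}
    - {"travel": [0, 0, 0.02], "angular": [0, 0, 0]}
    - {"travel": [0, 0, 0.02], "angular": [0, 0, 0]}
    - {"travel": [0, 0, 0.02], "angular": [0, 0, 0]}
    - {"travel": [0, 0, 0], "angular": [0, 0, 0]}
    - {"travel": [0, 0, 0], "angular": [0, 0, 0]}

```text
clock: 8.5
eef_pos: [0.5332, 0.1105, 0.1497]
eef_rot: [-0.0, 0.333, 0.943, 0.0]
ft_force: [-1.0, 2.2, 0.8]
opening: 0.233
```

```bash
python3 -c "
from h import *
plan(.5338,.1100,.1307,51)
print(get_obs()['ft_torque'])"
```

```text
t 8.5 tcp [0.5332 0.1105 0.1497] yawY 51.06 toolz [-0.0001  0.0008 -1.    ] units [-0.0201 -0.0016  0.4753] F [-1.0496  2.1679  0.7822] op 0.23271404853132155
turn units(6deg) [ 0.0059 -0.0055  0.0093]
[0.563  0.2602 0.0371]
```

>>> servo_tool:
  deltas:
    - {"travel": [0.01, 0, 0], "angular": [0, 0, 0]}
    - {"travel": [0, 0, 0.01], "angular": [0, 0, 0]}
    - {"travel": [0, 0, 0.015], "angular": [0, 0, 0]}
    - {"travel": [0, 0, 0.015], "angular": [0, 0, 0]}
    - {"travel": [0, 0, 0.015], "angular": [0, 0, 0]}
    - {"travel": [0, 0, 0.015], "angular": [0, 0, 0]}
    - {"travel": [0, 0, 0], "angular": [0, 0, 0]}
    - {"travel": [0, 0, 0], "angular": [0, 0, 0]}

```text
clock: 9.17
eef_pos: [0.5337, 0.111, 0.1474]
eef_rot: [0.001, 0.333, 0.943, 0.001]
ft_force: [-0.3, 5.4, 3.8]
opening: 0.234
```

```bash
python3 -c "
from h import *
plan(.5338,.1100,.1307,51)
print(get_obs()['ft_torque'])"
```

```text
t 9.17 tcp [0.5337 0.111  0.1474] yawY 51.04 toolz [ 0.0021  0.0015 -1.    ] units [-0.0178 -0.0187  0.4179] F [-0.3404  5.4412  3.7986] op 0.23433634267513934
turn units(6deg) [0.0236 0.0063 0.0069]
[ 1.174  -0.0618 -0.0174]
```

>>> servo_tool:
  deltas:
    - {"travel": [0.004, 0.014, 0], "angular": [0, 0, 0]}
    - {"travel": [0.003, 0.014, 0], "angular": [0, 0, 0]}
    - {"travel": [0, 0, 0], "angular": [0, 0, 0]}
    - {"travel": [0, 0, 0], "angular": [0, 0, 0]}
    - {"travel": [0, 0, 0], "angular": [0, 0, 0]}
    - {"travel": [0, 0, 0], "angular": [0, 0, 0]}
    - {"travel": [0, 0, 0], "angular": [0, 0, 0]}
    - {"travel": [0, 0, 0], "angular": [0, 0, 0]}

```text
clock: 9.83
eef_pos: [0.5337, 0.1113, 0.147]
eef_rot: [0.0, 0.333, 0.943, 0.0]
ft_force: [0.9, 2.7, 4.1]
opening: 0.233
```

```bash
python3 -c "
from h import *
plan(.5338,.1110,.1307,51)
print(get_obs()['ft_torque'])"
```

```text
t 9.83 tcp [0.5337 0.1113 0.147 ] yawY 51.05 toolz [ 0.0006 -0.0001 -1.    ] units [-0.0067 -0.0047  0.4076] F [0.9258 2.6896 4.0661] op 0.23271627285645355
turn units(6deg) [0.0028 0.0057 0.0083]
[ 0.5228 -0.0392 -0.0398]
```

>>> servo_tool:
  deltas:
    - {"travel": [0.006, 0.014, 0], "angular": [0, 0, 0]}
    - {"travel": [0, 0, 0.015], "angular": [0, 0, 0]}
    - {"travel": [0, 0, 0.015], "angular": [0, 0, 0]}
    - {"travel": [0, 0, 0.015], "angular": [0, 0, 0]}
    - {"travel": [0, 0, 0.015], "angular": [0, 0, 0]}
    - {"travel": [0, 0, 0.015], "angular": [0, 0, 0]}
    - {"travel": [0, 0, 0], "angular": [0, 0, 0]}
    - {"travel": [0, 0, 0], "angular": [0, 0, 0]}

```text
clock: 10.5
eef_pos: [0.5337, 0.1117, 0.1437]
eef_rot: [0.0, 0.333, 0.943, -0.0]
ft_force: [0.5, 0.6, 3.3]
opening: 0.229
```

```bash
python3 -c "
from h import *
plan(.5338,.1110,.1307,51)
print(get_obs()['ft_torque'])"
```

```text
t 10.5 tcp [0.5337 0.1117 0.1437] yawY 51.05 toolz [ 0.0002 -0.0007 -1.    ] units [-0.0124 -0.0109  0.3246] F [0.545  0.5836 3.3153] op 0.22884283593224558
turn units(6deg) [-0.0041  0.006   0.0085]
[ 0.2367 -0.1794 -0.0133]
```

>>> servo_tool:
  deltas:
    - {"travel": [0, 0, 0.015], "angular": [0, 0, 0]}
    - {"travel": [0, 0, 0.015], "angular": [0, 0, 0]}
    - {"travel": [0, 0, 0.015], "angular": [0, 0, 0]}
    - {"travel": [0, 0, 0.015], "angular": [0, 0, 0]}
    - {"travel": [0, 0, 0.015], "angular": [0, 0, 0]}
    - {"travel": [0, 0, 0.015], "angular": [0, 0, 0]}
    - {"travel": [0, 0, 0], "angular": [0, 0, 0]}
    - {"travel": [0, 0, 0], "angular": [0, 0, 0]}

```text
clock: 11.17
eef_pos: [0.5334, 0.1119, 0.1399]
eef_rot: [-0.0, 0.333, 0.943, -0.0]
ft_force: [0.3, -0.3, 0.4]
opening: 0.233
```

```bash
python3 -c "
from h import *
plan(.5338,.1110,.1307,51)
print(get_obs()['ft_torque'])"
```

```text
t 11.17 tcp [0.5334 0.1119 0.1399] yawY 51.06 toolz [-0.0006 -0.0002 -1.    ] units [-0.0231 -0.0118  0.2304] F [ 0.3485 -0.2724  0.434 ] op 0.23279601663337535
turn units(6deg) [-0.0048 -0.003   0.0092]
[ 0.0977 -0.1879 -0.0558]
```

>>> servo_tool:
  deltas:
    - {"travel": [0, 0, 0.015], "angular": [0, 0, 0]}
    - {"travel": [0, 0, 0.015], "angular": [0, 0, 0]}
    - {"travel": [0, 0, 0.015], "angular": [0, 0, 0]}
    - {"travel": [0, 0, 0.015], "angular": [0, 0, 0]}
    - {"travel": [0, 0, 0.015], "angular": [0, 0, 0]}
    - {"travel": [0, 0, 0.015], "angular": [0, 0, 0]}
    - {"travel": [0, 0, 0], "angular": [0, 0, 0]}
    - {"travel": [0, 0, 0], "angular": [0, 0, 0]}

```text
clock: 11.83
eef_pos: [0.5332, 0.1121, 0.1356]
eef_rot: [-0.0, 0.333, 0.943, -0.0]
ft_force: [2.6, -0.7, -3.7]
opening: 0.232
```

```bash
python3 -c "
from h import *
plan(.5338,.1110,.1307,51)
im=get_image('side')[...,::-1];cv2.imwrite('pics/side7.png',im)
cv2.imwrite('pics/side7zz.png',cv2.resize(im[118:158,208:244],None,fx=14,fy=14,interpolation=2))
"
```

```text
t 11.83 tcp [0.5332 0.1121 0.1356] yawY 51.05 toolz [-0.0007  0.0002 -1.    ] units [-0.0282 -0.0117  0.123 ] F [ 2.5896 -0.7453 -3.6897] op 0.23231147127399926
turn units(6deg) [-0.0029 -0.0068  0.0078]
```

View pics/side7zz.png

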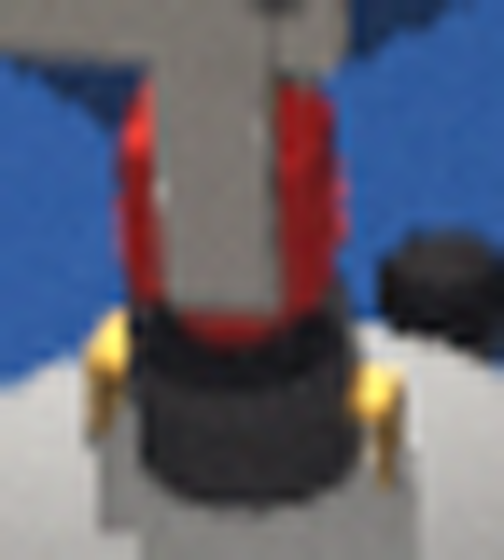

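>>> servo_tool:
  deltas:
    - {"travel": [-0.006, 0.004, 0.01], "angular": [0, 0, 0]}
    - {"travel": [0, 0, 0.01], "angular": [0, 0, 0]}
    - {"travel": [0, 0, 0.01], "angular": [0, 0, 0]}
    - {"travel": [0, 0, 0.01], "angular": [0, 0, 0]}
    - {"travel": [0, 0, 0.01], "angular": [0, 0, 0]}
    - {"travel": [0, 0, 0.01], "angular": [0, 0, 0]}
    - {"travel": [0, 0, 0.01], "angular": [0, 0, 0]}
    - {"travel": [0, 0, 0], "angular": [0, 0, 0]}

```text
clock: 12.55
eef_pos: [0.5335, 0.1119, 0.1337]
eef_rot: [-0.0, 0.333, 0.943, -0.0]
ft_force: [-0.4, -0.7, -2.1]
opening: 0.233
```

```bash
python3 -c "
from h import *
plan(.5338,.1110,.1307,51)
"
```

```text
t 12.55 tcp [0.5335 0.1119 0.1337] yawY 51.06 toolz [-0.001  -0.0001 -1.    ] units [-0.02   -0.0142  0.0741] F [-0.4251 -0.7374 -2.0714] op 0.23289165410488724
turn units(6deg) [-0.0069 -0.0064  0.0097]
```

>>> servo_tool:
  deltas:
    - {"travel": [0, 0, 0.006], "angular": [0, 0, 0]}
    - {"travel": [0, 0, 0.006], "angular": [0, 0, 0]}
    - {"travel": [0, 0, 0.006], "angular": [0, 0, 0]}
    - {"travel": [0, 0, 0.006], "angular": [0, 0, 0]}
    - {"travel": [0, 0, 0.006], "angular": [0, 0, 0]}
    - {"travel": [0, 0, 0], "angular": [0, 0, 0]}
    - {"travel": [0, 0, 0], "angular": [0, 0, 0]}
    - {"travel": [0, 0, 0], "angular": [0, 0, 0]}

```text
clock: 13.22
eef_pos: [0.5341, 0.112, 0.1328]
eef_rot: [0.0, 0.333, 0.943, 0.0]
ft_force: [0.8, 0.1, -0.6]
opening: 0.23
```

>>> servo_tool:
  deltas:
    - {"travel": [0, 0, 0.006], "angular": [0, 0, 0]}
    - {"travel": [0, 0, 0.006], "angular": [0, 0, 0]}
    - {"travel": [0, 0, 0.006], "angular": [0, 0, 0]}
    - {"travel": [0, 0, 0.006], "angular": [0, 0, 0]}
    - {"travel": [0, 0, 0], "angular": [0, 0, 0]}
    - {"travel": [0, 0, 0], "angular": [0, 0, 0]}
    - {"travel": [0, 0, 0], "angular": [0, 0, 0]}
    - {"travel": [0, 0, 0], "angular": [0, 0, 0]}

```text
clock: 13.88
eef_pos: [0.5339, 0.112, 0.1317]
eef_rot: [0.0, 0.333, 0.943, 0.0]
ft_force: [-0.2, 0.2, -0.9]
opening: 0.235
```

>>> servo_tool:
  deltas:
    - {"travel": [0, 0, 0.006], "angular": [0, 0, 0]}
    - {"travel": [0, 0, 0.006], "angular": [0, 0, 0]}
    - {"travel": [0, 0, 0.006], "angular": [0, 0, 0]}
    - {"travel": [0, 0, 0.006], "angular": [0, 0, 0]}
    - {"travel": [0, 0, 0], "angular": [0, 0, 0]}
    - {"travel": [0, 0, 0], "angular": [0, 0, 0]}
    - {"travel": [0, 0, 0], "angular": [0, 0, 0]}
    - {"travel": [0, 0, 0], "angular": [0, 0, 0]}

```text
clock: 14.55
eef_pos: [0.534, 0.112, 0.1309]
eef_rot: [0.0, 0.333, 0.943, 0.0]
ft_force: [-0.8, -0.3, 1.9]
opening: 0.233
```

```bash
python3 -c "
from h import *
plan(.5338,.1110,.1307,51)
im=get_image('side')[...,::-1];cv2.imwrite('pics/side8.png',im)
cv2.imwrite('pics/side8zz.png',cv2.resize(im[118:158,208:244],None,fx=14,fy=14,interpolation=2))
"
```

```text
t 14.55 tcp [0.534  0.112  0.1309] yawY 51.05 toolz [ 0.0001  0.     -1.    ] units [-0.0125 -0.0214  0.0054] F [-0.7839 -0.2816  1.898 ] op 0.23335662712266803
turn units(6deg) [0.0007 0.0008 0.0088]
```

View pics/side8zz.png

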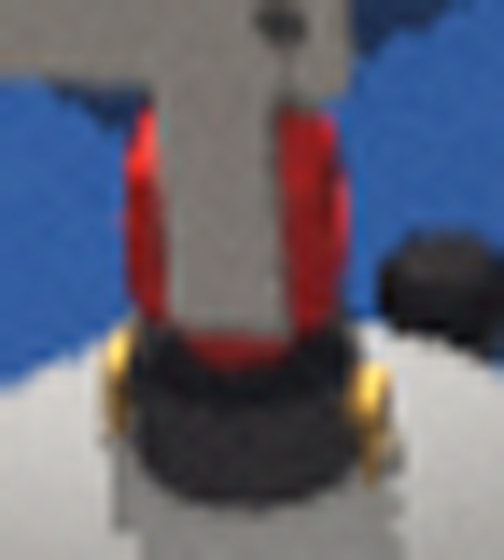

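>>> servo_tool:
  deltas:
    - {"travel": [0, 0, 0.006], "angular": [0, 0, 0]}
    - {"travel": [0, 0, 0.006], "angular": [0, 0, 0]}
    - {"travel": [0, 0, 0.006], "angular": [0, 0, 0]}
    - {"travel": [0, 0, 0], "angular": [0, 0, 0]}
    - {"travel": [0, 0, 0], "angular": [0, 0, 0]}
    - {"travel": [0, 0, 0], "angular": [0, 0, 0]}
    - {"travel": [0, 0, 0], "angular": [0, 0, 0]}
    - {"travel": [0, 0, 0], "angular": [0, 0, 0]}

```text
clock: 15.27
eef_pos: [0.534, 0.112, 0.1309]
eef_rot: [0.0, 0.333, 0.943, -0.0]
ft_force: [-4.7, 0.5, 7.4]
opening: 0.232
```

>>> servo_tool:
  deltas:
    - {"travel": [0, 0, 0.006], "angular": [0, 0, 0]}
    - {"travel": [0, 0, 0.006], "angular": [0, 0, 0]}
    - {"travel": [0, 0, 0.006], "angular": [0, 0, 0]}
    - {"travel": [0, 0, 0], "angular": [0, 0, 0]}
    - {"travel": [0, 0, 0], "angular": [0, 0, 0]}
    - {"travel": [0, 0, 0], "angular": [0, 0, 0]}
    - {"travel": [0, 0, 0], "angular": [0, 0, 0]}
    - {"travel": [0, 0, 0], "angular": [0, 0, 0]}

```text
clock: 15.93
eef_pos: [0.534, 0.112, 0.1309]
eef_rot: [-0.0, 0.333, 0.943, -0.0]
ft_force: [-5.6, -0.3, 10.9]
opening: 0.231
```

>>> servo_tool:
  deltas:
    - {"travel": [0.003, -0.003, 0.006], "angular": [0, 0, 0]}
    - {"travel": [0.003, -0.003, 0.006], "angular": [0, 0, 0]}
    - {"travel": [0, 0, 0.006], "angular": [0, 0, 0]}
    - {"travel": [0, 0, 0.006], "angular": [0, 0, 0]}
    - {"travel": [0, 0, 0], "angular": [0, 0, 0]}
    - {"travel": [0, 0, 0], "angular": [0, 0, 0]}
    - {"travel": [0, 0, 0], "angular": [0, 0, 0]}
    - {"travel": [0, 0, 0], "angular": [0, 0, 0]}

```text
clock: 16.6
eef_pos: [0.534, 0.112, 0.1309]
eef_rot: [0.0, 0.333, 0.943, -0.0]
ft_force: [-7.6, 0.8, 15.1]
opening: 0.234
```

```bash
python3 -c "
from h import *
plan(.5338,.1110,.1307,51);print(get_obs()['ft_torque'])
"
```

```text
t 16.6 tcp [0.534  0.112  0.1309] yawY 51.07 toolz [ 0.0005 -0.0003 -1.    ] units [-0.0106 -0.0227  0.004 ] F [-7.5531  0.7661 15.1326] op 0.23353971226029355
turn units(6deg) [0.0009 0.0049 0.0113]
[-0.1304  1.5275 -0.077 ]
```

>>> servo_tool:
  deltas:
    - {"travel": [0, 0, -0.01], "angular": [0, 0, 0]}
    - {"travel": [0, 0, -0.01], "angular": [0, 0, 0]}
    - {"travel": [0, 0, -0.01], "angular": [0, 0, 0]}
    - {"travel": [0, 0, -0.01], "angular": [0, 0, 0]}
    - {"travel": [0, 0, -0.01], "angular": [0, 0, 0]}
    - {"travel": [0, 0, -0.01], "angular": [0, 0, 0]}
    - {"travel": [0, 0, -0.01], "angular": [0, 0, 0]}
    - {"travel": [0, 0, 0], "angular": [0, 0, 0]}

```text
clock: 17.27
eef_pos: [0.5337, 0.1119, 0.1309]
eef_rot: [0.0, 0.333, 0.943, 0.0]
ft_force: [0.7, -0.4, 0.8]
opening: 0.231
```

>>> servo_tool:
  deltas:
    - {"travel": [0, 0, -0.008], "angular": [0, 0, 0]}
    - {"travel": [0, 0, -0.008], "angular": [0, 0, 0]}
    - {"travel": [0, 0, -0.008], "angular": [0, 0, 0]}
    - {"travel": [0, 0, -0.008], "angular": [0, 0, 0]}
    - {"travel": [0, 0, 0], "angular": [0, 0, 0]}
    - {"travel": [0, 0, 0], "angular": [0, 0, 0]}
    - {"travel": [0, 0, 0], "angular": [0, 0, 0]}
    - {"travel": [0, 0, 0], "angular": [0, 0, 0]}

```text
clock: 17.93
eef_pos: [0.5335, 0.1119, 0.1323]
eef_rot: [-0.0, 0.333, 0.943, -0.0]
ft_force: [0.3, 0.3, -0.7]
opening: 0.232
```

```bash
python3 -c "
from h import *
plan(.5338,.1110,.1307,51);print(get_obs()['ft_torque'])
"
```

```text
t 17.93 tcp [0.5335 0.1119 0.1323] yawY 51.06 toolz [-0.0003 -0.     -1.    ] units [-0.0212 -0.0128  0.0404] F [ 0.3201  0.3128 -0.6899] op 0.2321851789111947
turn units(6deg) [-0.0018 -0.0017  0.0092]
[ 0.1185 -0.0376 -0.0103]
```

>>> servo_tool:
  deltas:
    - {"travel": [0, 0, -0.004], "angular": [0, 0, 0]}
    - {"travel": [0, 0, -0.004], "angular": [0, 0, 0]}
    - {"travel": [0, 0, -0.004], "angular": [0, 0, 0]}
    - {"travel": [0, 0, -0.004], "angular": [0, 0, 0]}
    - {"travel": [0, 0, -0.004], "angular": [0, 0, 0]}
    - {"travel": [0, 0, -0.004], "angular": [0, 0, 0]}
    - {"travel": [0, 0, 0], "angular": [0, 0, 0]}
    - {"travel": [0, 0, 0], "angular": [0, 0, 0]}

```text
clock: 18.6
eef_pos: [0.5335, 0.1119, 0.1333]
eef_rot: [-0.0, 0.333, 0.943, -0.0]
ft_force: [1.7, -1.5, -1.5]
opening: 0.232
```

>>> servo_tool:
  deltas:
    - {"travel": [0, 0, -0.004], "angular": [0, 0, 0]}
    - {"travel": [0, 0, -0.004], "angular": [0, 0, 0]}
    - {"travel": [0, 0, -0.004], "angular": [0, 0, 0]}
    - {"travel": [0, 0, -0.004], "angular": [0, 0, 0]}
    - {"travel": [0, 0, -0.004], "angular": [0, 0, 0]}
    - {"travel": [0, 0, -0.004], "angular": [0, 0, 0]}
    - {"travel": [0, 0, 0], "angular": [0, 0, 0]}
    - {"travel": [0, 0, 0], "angular": [0, 0, 0]}

```text
clock: 19.27
eef_pos: [0.5334, 0.112, 0.1339]
eef_rot: [-0.0, 0.333, 0.943, -0.0]
ft_force: [1.5, -0.2, -5.0]
opening: 0.229
```

>>> servo_tool:
  deltas:
    - {"travel": [0, 0, -0.004], "angular": [0, 0, 0]}
    - {"travel": [0, 0, -0.004], "angular": [0, 0, 0]}
    - {"travel": [0, 0, -0.004], "angular": [0, 0, 0]}
    - {"travel": [0, 0, -0.004], "angular": [0, 0, 0]}
    - {"travel": [0, 0, -0.004], "angular": [0, 0, 0]}
    - {"travel": [0, 0, -0.004], "angular": [0, 0, 0]}
    - {"travel": [0, 0, 0], "angular": [0, 0, 0]}
    - {"travel": [0, 0, 0], "angular": [0, 0, 0]}

```text
clock: 19.93
eef_pos: [0.5333, 0.112, 0.1346]
eef_rot: [-0.0, 0.333, 0.943, -0.0]
ft_force: [4.2, 1.4, -12.6]
opening: 0.23
```

```bash
python3 -c "
from h import *
plan(.5338,.1110,.1307,51);print(get_obs()['ft_torque'])
"
```

```text
t 19.93 tcp [0.5333 0.112  0.1346] yawY 51.05 toolz [-0.0006  0.0001 -1.    ] units [-0.0254 -0.0103  0.0985] F [  4.2233   1.4372 -12.6148] op 0.23026115038381387
turn units(6deg) [-0.0032 -0.0053  0.0083]
[ 0.1    -0.843   0.0102]
```

>>> servo_tool:
  deltas:
    - {"travel": [0, 0, -0.003], "angular": [0, 0, 0]}
    - {"travel": [0, 0, -0.003], "angular": [0, 0, 0]}
    - {"travel": [0, 0, 0], "angular": [0, 0, 0]}
    - {"travel": [0, 0, 0], "angular": [0, 0, 0]}
    - {"travel": [0, 0, 0], "angular": [0, 0, 0]}
    - {"travel": [0, 0, 0], "angular": [0, 0, 0]}
    - {"travel": [0, 0, 0], "angular": [0, 0, 0]}
    - {"travel": [0, 0, 0], "angular": [0, 0, 0]}

```text
clock: 20.6
eef_pos: [0.5332, 0.112, 0.1351]
eef_rot: [-0.0, 0.333, 0.943, -0.0]
ft_force: [4.2, 1.2, -18.3]
opening: 0.229
```

>>> servo_tool:
  deltas:
    - {"travel": [0, 0, 0.005], "angular": [0, 0, 0]}
    - {"travel": [0, 0, 0], "angular": [0, 0, 0]}
    - {"travel": [0, 0, 0], "angular": [0, 0, 0]}
    - {"travel": [0, 0, 0], "angular": [0, 0, 0]}
    - {"travel": [0, 0, 0], "angular": [0, 0, 0]}
    - {"travel": [0, 0, 0], "angular": [0, 0, 0]}
    - {"travel": [0, 0, 0], "angular": [0, 0, 0]}
    - {"travel": [0, 0, 0], "angular": [0, 0, 0]}

```text
clock: 21.27
eef_pos: [0.5333, 0.112, 0.1351]
eef_rot: [-0.0, 0.333, 0.943, -0.0]
ft_force: [3.5, 1.5, -17.3]
opening: 0.235
```

```bash
python3 -c "
from h import *
plan(.5338,.1110,.1307,51);print(get_obs()['ft_torque'])
"
```

```text
t 21.27 tcp [0.5333 0.112  0.1351] yawY 51.06 toolz [-0.0007  0.     -1.    ] units [-0.0253 -0.0107  0.1112] F [  3.539    1.5297 -17.3346] op 0.2354920910718534
turn units(6deg) [-0.0042 -0.0054  0.0092]
[ 0.2683 -0.6703  0.0022]
```

>>> servo_tool:
  deltas:
    - {"travel": [0, 0, 0.009], "angular": [0, 0, 0]}
    - {"travel": [0, 0, 0], "angular": [0, 0, 0]}
    - {"travel": [0, 0, 0], "angular": [0, 0, 0]}
    - {"travel": [0, 0, 0], "angular": [0, 0, 0]}
    - {"travel": [0, 0, 0], "angular": [0, 0, 0]}
    - {"travel": [0, 0, 0], "angular": [0, 0, 0]}
    - {"travel": [0, 0, 0], "angular": [0, 0, 0]}
    - {"travel": [0, 0, 0], "angular": [0, 0, 0]}

```text
clock: 21.93
eef_pos: [0.5334, 0.1119, 0.135]
eef_rot: [-0.0, 0.333, 0.943, -0.0]
ft_force: [0.3, -0.1, -15.0]
opening: 0.232
```

>>> servo_tool:
  deltas:
    - {"travel": [0, 0, 0], "angular": [0, 0, 0]}
    - {"travel": [0, 0, 0], "angular": [0, 0, 0]}
    - {"travel": [0, 0, 0], "angular": [0, 0, 0]}
    - {"travel": [0, 0, 0], "angular": [0, 0, 0]}
    - {"travel": [0, 0, 0], "angular": [0, 0, 0]}
    - {"travel": [0, 0, 0], "angular": [0, 0, 0]}
    - {"travel": [0, 0, 0], "angular": [0, 0, 0]}
    - {"travel": [0, 0, 0], "angular": [0, 0, 0]}

```text
clock: 22.6
eef_pos: [0.5335, 0.1119, 0.1349]
eef_rot: [-0.0, 0.333, 0.943, -0.0]
ft_force: [-0.3, 0.5, -14.4]
opening: 0.23
```

>>> servo_tool:
  deltas:
    - {"travel": [0, 0, 0.012], "angular": [0, 0, 0]}
    - {"travel": [0, 0, 0.012], "angular": [0, 0, 0]}
    - {"travel": [0, 0, 0.012], "angular": [0, 0, 0]}
    - {"travel": [0, 0, 0.012], "angular": [0, 0, 0]}
    - {"travel": [0, 0, 0.012], "angular": [0, 0, 0]}
    - {"travel": [0, 0, 0.012], "angular": [0, 0, 0]}
    - {"travel": [0, 0, 0.012], "angular": [0, 0, 0]}
    - {"travel": [0, 0, 0], "angular": [0, 0, 0]}

```text
clock: 23.27
eef_pos: [0.5351, 0.112, 0.1331]
eef_rot: [0.002, 0.333, 0.943, 0.001]
ft_force: [-0.1, 0.9, -0.4]
opening: 0.231
```

>>> servo_tool:
  deltas:
    - {"travel": [0, 0, 0.01], "angular": [0, 0, 0]}
    - {"travel": [0, 0, 0.01], "angular": [0, 0, 0]}
    - {"travel": [0, 0, 0.01], "angular": [0, 0, 0]}
    - {"travel": [0, 0, 0.01], "angular": [0, 0, 0]}
    - {"travel": [0, 0, 0.01], "angular": [0, 0, 0]}
    - {"travel": [0, 0, 0], "angular": [0, 0, 0]}
    - {"travel": [0, 0, 0], "angular": [0, 0, 0]}
    - {"travel": [0, 0, 0], "angular": [0, 0, 0]}

```text
clock: 23.93
eef_pos: [0.5343, 0.1118, 0.1309]
eef_rot: [0.001, 0.333, 0.943, 0.0]
ft_force: [-1.8, -0.4, 5.2]
opening: 0.231
```

>>> servo_tool:
  deltas:
    - {"travel": [0, 0, -0.01], "angular": [0, 0, 0]}
    - {"travel": [0, 0, -0.01], "angular": [0, 0, 0]}
    - {"travel": [0, 0, 0], "angular": [0, 0, 0]}
    - {"travel": [0, 0, 0], "angular": [0, 0, 0]}
    - {"travel": [0, 0, 0], "angular": [0, 0, 0]}
    - {"travel": [0, 0, 0], "angular": [0, 0, 0]}
    - {"travel": [0, 0, 0], "angular": [0, 0, 0]}
    - {"travel": [0, 0, 0], "angular": [0, 0, 0]}

```text
clock: 24.6
eef_pos: [0.5342, 0.1119, 0.1309]
eef_rot: [0.001, 0.333, 0.943, 0.0]
ft_force: [1.3, -1.0, 4.1]
opening: 0.234
```

>>> servo_tool:
  deltas:
    - {"travel": [0, 0, 0], "angular": [0, 0, 0]}
    - {"travel": [0, 0, 0], "angular": [0, 0, 0]}
    - {"travel": [0, 0, 0], "angular": [0, 0, 0]}
    - {"travel": [0, 0, 0], "angular": [0, 0, 0]}
    - {"travel": [0, 0, 0], "angular": [0, 0, 0]}
    - {"travel": [0, 0, 0], "angular": [0, 0, 0]}
    - {"travel": [0, 0, 0], "angular": [0, 0, 0]}
    - {"travel": [0, 0, 0], "angular": [0, 0, 0]}
  hand: -0.2

```text
clock: 25.27
eef_pos: [0.5335, 0.1119, 0.1303]
eef_rot: [-0.0, 0.333, 0.943, -0.0]
ft_force: [0.6, -0.5, 0.2]
opening: 0.601
```

>>> servo_tool:
  deltas:
    - {"travel": [0, 0, -0.1], "angular": [0, 0, 0]}
    - {"travel": [0, 0, -0.2], "angular": [0, 0, 0]}
    - {"travel": [0, 0, -0.4], "angular": [0, 0, 0]}
    - {"travel": [0, 0, -0.5], "angular": [0, 0, 0]}
    - {"travel": [0, 0, -0.5], "angular": [0, 0, 0]}
    - {"travel": [0, 0, -0.5], "angular": [0, 0, 0]}
    - {"travel": [0, 0, -0.4], "angular": [0, 0, 0]}
    - {"travel": [0, 0, -0.2], "angular": [0, 0, 0]}

```text
clock: 25.93
eef_pos: [0.5348, 0.112, 0.246]
eef_rot: [0.002, 0.333, 0.943, 0.001]
ft_force: [0.4, -0.5, 0.3]
opening: 0.601
```

```bash
python3 -c "
from h import *
plan(.5338,.1110,.1307,51)
im=get_image('side')[...,::-1];cv2.imwrite('pics/side9.png',im)
cv2.imwrite('pics/side9zz.png',cv2.resize(im[100:200,170:290],None,fx=6,fy=6,interpolation=2))
"
```

```text
t 25.93 tcp [0.5348 0.112  0.246 ] yawY 51.06 toolz [ 0.0049  0.     -1.    ] units [ 0.0149 -0.0445  2.8817] F [ 0.3775 -0.4708  0.2921] op 0.6014273004569853
turn units(6deg) [0.0299 0.0364 0.0096]
```

View pics/side9zz.png

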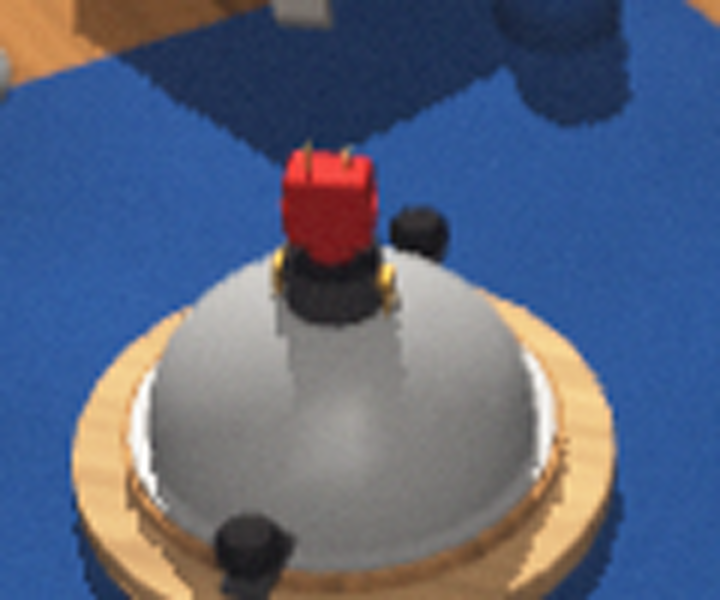

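The picture shows the red holder upright at about (330,210), with its flange on the collar at (335,265). Both brass clips are closed against the collar at (280,275) and (388,285), and the gripper is clear above. I'll let the arm settle, then hand in.

>>> servo_tool:
  deltas:
    - {"travel": [0, 0, 0], "angular": [0, 0, 0]}
    - {"travel": [0, 0, 0], "angular": [0, 0, 0]}
    - {"travel": [0, 0, 0], "angular": [0, 0, 0]}
    - {"travel": [0, 0, 0], "angular": [0, 0, 0]}
    - {"travel": [0, 0, 0], "angular": [0, 0, 0]}
    - {"travel": [0, 0, 0], "angular": [0, 0, 0]}
    - {"travel": [0, 0, 0], "angular": [0, 0, 0]}
    - {"travel": [0, 0, 0], "angular": [0, 0, 0]}

```text
clock: 26.65
eef_pos: [0.5335, 0.112, 0.2422]
eef_rot: [-0.0, 0.333, 0.943, -0.0]
ft_force: [-0.5, 1.7, -0.5]
opening: 0.6
```

```bash
python3 -c "
from plant import *
print(finish_job())"
```

```text
the job is handed in; nothing more can be done
None
```

The red holder is clipped into the reflector's collar and stayed clipped in through the pull test. I handed the job in at 26.7 s; the hand-in gives no verdict.

- **Pressing in:** the nose touched the bore wall on the way in, with up to 5.4 N sideways. I shifted about 1.5 mm and it went in freely. The side picture showed the brass clips spread and then closed again. The tool stopped at z = 0.1309 and did not move further under 15 N of pressing, which puts the flange at about 0.118, the collar's rim height.
- **Pull test:** the clips caught after about 3 mm of free lift. The pull rose to 12.6 N, then to 18.3 N, higher than I aimed for. I eased it to 17.3 N, then held 14.4 to 15.0 N for more than half a second.
- **After the pull:** the holder came back to the same home height, so it had not slipped in the fingers. I then let go and backed away, and the last picture shows it seated with both clips closed.

**Not confirmed:**
- Forces were only read at the end of each move, so I cannot rule out short peaks in between. The highest readings were 15.1 N pressing and 18.3 N pulling.
- I never saw the 8 to 14 N that the clips should need; the readings there were about 4 N.
- I did not touch the grey and white holders. My last look at them was just after lifting the red one, and both were still in the rack.

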